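# Fill the gap in a bench shield with the plate of matching height

### The job

The grey shield in front of the small brown bottle has a plate missing between its two fixed plates. Of the three loose grey plates lying on the bench, take the one as long as the fixed plates are high and stand it on its short end in the gap, fully down on the base, flush with its neighbours; lower it in, do not drop it. Leave the other two plates and the bottle where they are.

Things in the scene. Friction and masses are not known exactly. Their poses are not given: they have to be found in the camera images.
- shield: fixed shield: aluminium base 74 x 196 x 8 mm carrying two grey plates (52 wide, 26 thick, 110 mm high; tops 118 mm over the bench) in a line along y. Between them a gap 58 mm wide, open front, back and top, centred on the origin; its floor is at z = 8 mm. Origin: centre of the base's underside, on the bench; x square to the broad faces (at x = -13 and +13 mm; +x to the back), z up
- plate_a: loose grey shield plate, lying flat on the bench at the start: 90 mm long (body x), 52 mm wide (body y), 26 mm thick (body z), 0.3 kg give or take. Origin at its geometric centre (13 mm above the bench when flat)
- plate_b: loose grey shield plate, lying flat on the bench at the start: 110 mm long (body x), 52 mm wide (body y), 26 mm thick (body z), 0.3 kg give or take. Origin at its geometric centre (13 mm above the bench when flat)
- plate_c: loose grey shield plate, lying flat on the bench at the start: 130 mm long (body x), 52 mm wide (body y), 26 mm thick (body z), 0.3 kg give or take. Origin at its geometric centre (13 mm above the bench when flat)
- bottle: small brown dropper bottle, 35 mm diameter, 70 mm tall, standing on the bench 100 to 120 mm behind the shield's gap; origin at the centre of its underside, z up

How it is judged:
By the outcome, as a careful person would: the job done as asked, in the order asked, and still so for the second after the job is handed in, with the robot touching nothing.
It also fails if it takes over 64 s, if anything falls off the work surface, if the arm or the gripper's body presses on something with over 40 N, if the wrist force passes 120 N, or if a joint passes its speed limit or range.

### The arm

A 7-joint arm with a two-finger parallel gripper is mounted at the origin on a cart in front of the work surface, level with it; the furniture and walls round the work are solid. World frame = base frame: x ahead of the robot, y to its left, z up, the work surface at z = 0. Lengths are in m, angles in rad, forces in N, time in s.
With the tool pointing down it reaches from about 0.4 to 0.85 m from the base axis. Payload 10.4 kg.
Tool frame: the origin (TCP) lies at the very end of the fingers, on their centre line; the grasp point (between the pads) lies 19 mm behind it; z points along the fingers, y is the line along which they close (so a half turn about z gives the same grasp; the last joint's range is limited). The gripper opens to 87 mm and grips with 3 to 60 N. Pads are 19 mm wide; open, the fingers measure 117 mm over their backs; the gripper's body (75 mm by 190 mm) begins 51 mm behind the grasp point.
Start: joints at [1.127, 0.332, -0.065, 1.46, 0.022, 1.35, -0.088], TCP at [0.255, -0.57, 0.223] pointing down, gripper open.
Joint ranges: [-2.6, 2.6], [-0.5, 2.12], [-1.47, 1.34], [0.16, 2.42], [-1.27, 4.41], [0.06, 2.06], [-2.6, 2.6]. Speed limits (rad/s): [2.22, 2.22, 2.79, 2.79, 3.14, 3.14, 3.14].

### API

Orientations are given as a unit quaternion [x, y, z, w].
In Python, from bench import read_state, cams, workorder gives the robot as it stands.
- The arm moves only by the shell command python3 -m crank 'ROWS' [FORCE]. ROWS is text: rows parted by semicolons, each of 5 numbers parted by spaces: the shift along the tool's x, y, z scaled (see below), then the turn about the tool's z scaled (see below), then the opening, from -1 (shut) to 1 (fully open). In form: dx dy dz yaw jaw; .... A call has 1 to 10 rows; each row shifts and turns the commanded pose from where the row before left it, along the tool's axes as they then stand; what a row does not reach is not made up. The controller multiplies each number of a shift by 200 mm and each number of a turn by 90 degrees. A row lasts 1/10 s, in which the tool goes at most 50 mm and 8.59 degrees, less where a joint would pass 70% of its speed; a pose out of reach is approached as far as the arm can. A call with a number of a shift or a turn outside -1 to 1 is refused whole. A call with a gripper value outside its range is refused whole. The fingers move at their own pace and stop on an object; FORCE is the grip in N (left out, the last holds). Time passes only in rows, so rows that do not move let the fingers close. It gives the time, the measured TCP pose, the force, the opening and the grip force at its end, in the units of the state.
- read_state(): the state, without advancing time (a new reading comes with each control period).
- cams.camera(name): name is "scene" or "top"; returns a dict with "img" (420x560x3 uint8, blue, green, red), "K" (3x3 intrinsics, pixels), "dist" ([k1, k2, p1, p2, k3] as OpenCV has them; the pictures are not rectified), "xyz" and "attitude" of the camera in the world. Camera axes: x right, y down, z forward; pixel columns grow to the right and rows downward; lengths in m; the calibration is good to about 2 mm. A picture is of the moment at which its call begins. There is no depth.
- workorder.close_job(): hands the job in; it is judged then, once.
The state is a dict: "time": time; "joint_positions": joint angles; "joint_vel": joint speeds; "joint_torque": joint torques, N m; "ee_pos": TCP position; "eef_rot": TCP orientation; "ft_force": force on the tool from outside, world axes, zero at the start; "torque": the same for the moment, N m; "width": finger opening in m; "grip_force": force on a finger pad.
Only numpy, scipy, OpenCV 4.12 (cv2) and the standard library are available. Lean on these libraries where they do the work, as an engineer would, in place of code of your own. Each camera call takes 0.05 s, during which the arm holds its last target. There are 200 camera calls.

## Working session

There is one attempt and no reset: what is moved stays moved. The work goes in short steps, Python scripts to look and compute and a shell command to move; the robot and the scene stay as the last step left them, time stands still between calls to the robot, and variables do not carry over. Pictures are saved under pics/ and viewed, at most 10 in all, crops included, and the job is handed in when it is done.

```bash
ls; mkdir -p pics
python3 - <<'E'
from bench import read_state, cams
import cv2
s=read_state(); print({k:s[k] for k in('time','ee_pos','eef_rot','width','ft_force')})
for n in('scene','top'):
    c=cams.camera(n); cv2.imwrite(f'pics/{n}0.png',c['img']); print(n,c['K'],c['dist'],c['xyz'],c['attitude'])
E
```

```text
pics
{'time': 0.0, 'ee_pos': array([ 0.25516343, -0.57011217,  0.22174576]), 'eef_rot': array([ 9.77947887e-01,  2.08847804e-01, -1.66604612e-04, -7.04896480e-04]), 'width': 0.08711949925377853, 'ft_force': array([-0.19322434, -0.25010227,  0.31323392])}
scene [[422.14022866   0.         282.13764202]
 [  0.         422.14022866 206.56490379]
 [  0.           0.           1.        ]] [-0.06652847  0.          0.          0.          0.        ] [0.11235191 0.31713172 0.78868508] [-0.40777091  0.84741673 -0.30461289  0.15105879]
top [[499.69467574   0.         283.63332474]
 [  0.         499.69467574 211.71516641]
 [  0.           0.           1.        ]] [-0.04858654  0.          0.          0.          0.        ] [ 0.55022719 -0.0577488   1.12504665] [ 0.7104992  -0.70293572  0.02416374 -0.02209897]
```

View pics/scene0.png

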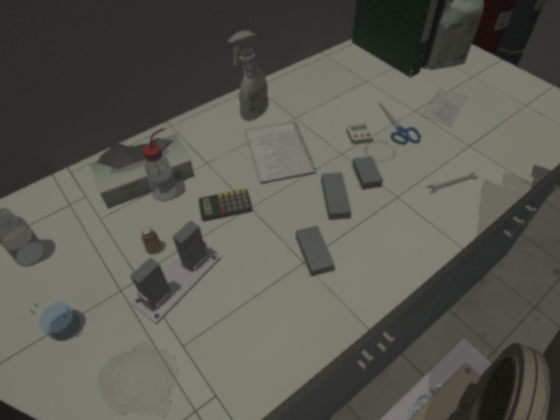

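View pics/top0.png

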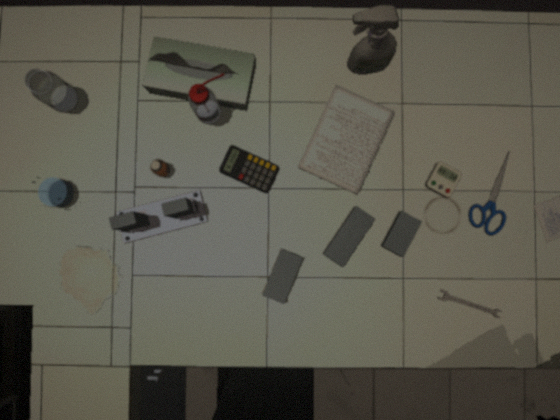

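Run:
```python
import cv2,numpy as np
i=cv2.imread('pics/top0.png')
f=lambda a:np.clip(255*(a/255.)**.6,0,255).astype('u1')
a=cv2.resize(f(i[190:320,250:440]),None,fx=4,fy=4,interpolation=cv2.INTER_CUBIC); cv2.imwrite('pics/t1.png',a)
a=cv2.resize(f(i[140:260,95:225]),None,fx=5,fy=5,interpolation=cv2.INTER_CUBIC); cv2.imwrite('pics/t2.png',a)
```

```text
(no output)
```

View pics/t1.png

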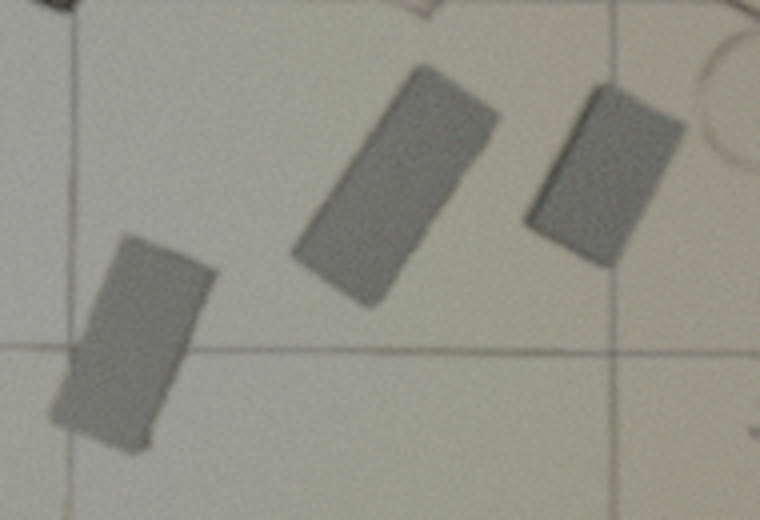

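View pics/t2.png

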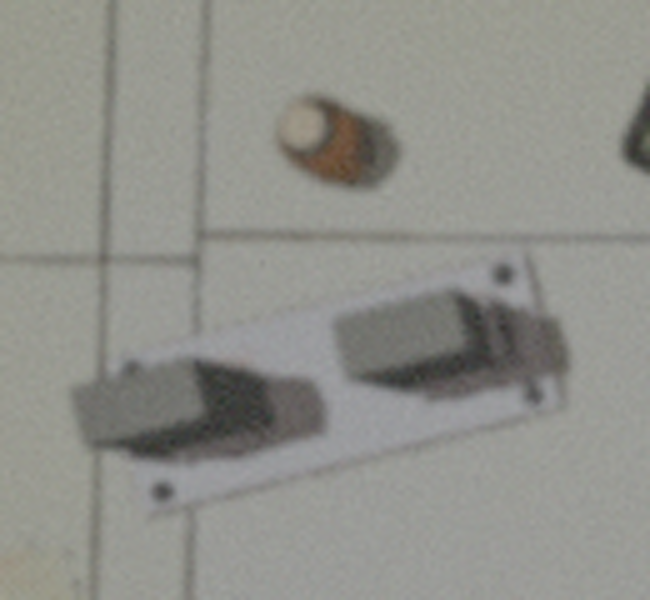

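The top view shows plates at crop lengths of about 202 (left), 229 (middle) and 159 px (right), so the left one, near (284,276), is the 110 mm plate. The shield's gap is near (157,215) and the bottle near (160,168).

Run:
```python
import cv2,numpy as np
i=cv2.imread('pics/scene0.png')
f=lambda a:np.clip(255*(a/255.)**.6,0,255).astype('u1')
a=f(i[215:325,125:225]);b=f(i[215:325,270:345])
a=cv2.resize(np.hstack([a,b[:,:60+15]]),None,fx=4.5,fy=4.5,interpolation=cv2.INTER_CUBIC); cv2.imwrite('pics/s1.png',a)
```

```text
(no output)
```

View pics/s1.png

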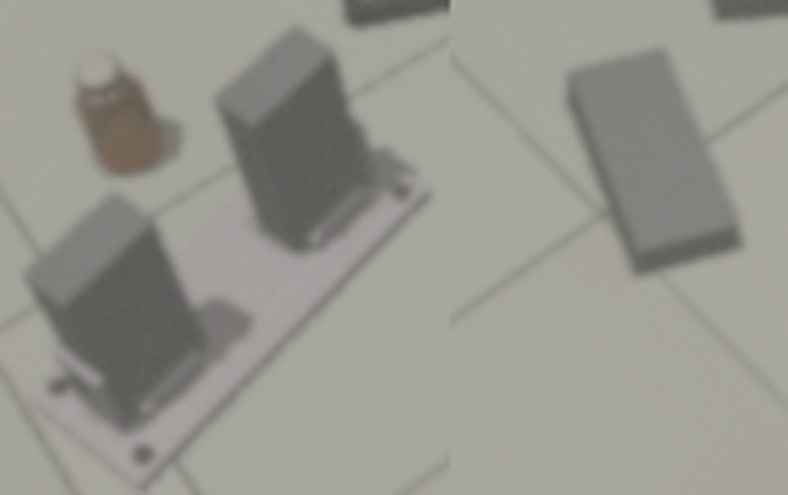

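```bash
cat > h.py <<'E'
import cv2,numpy as np
from scipy.optimize import least_squares
from scipy.spatial.transform import Rotation as R
C={'scene':([[422.14022866,0,282.13764202],[0,422.14022866,206.56490379],[0,0,1]],-0.06652847,[0.11235191,0.31713172,0.78868508],[-0.40777091,0.84741673,-0.30461289,0.15105879]),
'top':([[499.69467574,0,283.63332474],[0,499.69467574,211.71516641],[0,0,1]],-0.04858654,[0.55022719,-0.0577488,1.12504665],[0.7104992,-0.70293572,0.02416374,-0.02209897])}
def proj(n,P):
    K,k,t,q=C[n]; r=R.from_quat(q).inv()
    return cv2.projectPoints(np.asarray(P,float).reshape(-1,3),r.as_rotvec(),-r.apply(t),np.array(K),np.array([k,0,0,0,0]))[0][:,0]
def place(p,B):
    c,s=np.cos(p[2]),np.sin(p[2]); B=np.asarray(B)
    return np.c_[p[0]+c*B[:,0]-s*B[:,1],p[1]+s*B[:,0]+c*B[:,1],B[:,2]+(p[3] if len(p)>3 else 0)]
def uncrop(uv,f,x,y): return (np.array(uv)+.5)/f-.5+[x,y]
def fit(obs,p0):  # obs: list (cam,uv,body pts m)
    g=lambda p:np.concatenate([(proj(n,place(p,B))-uv).ravel() for n,uv,B in obs])
    s=least_squares(g,p0,loss='soft_l1'); return s.x,g(s.x).reshape(-1,2)
E
python3 - <<'E'
from h import *
np.set_printoptions(precision=4,suppress=True)
T=np.array([[13,81,118],[13,29,118],[-13,29,118],[-13,81,118],[13,-29,118],[13,-81,118],[-13,-81,118],[-13,-29,118]])/1e3
B=np.array([[37,-98,8],[-37,-98,8],[-37,98,8]])/1e3
ot=('top',uncrop([(72,390),(192,362),(208,425),(92,452),(335,320),(457,290),(470,350),(352,380),(525,252),(565,405),(150,515)],5,95,140),np.r_[T,B])
os=('scene',uncrop([(28,272),(115,195),(150,220),(62,303),(218,98),(297,28),(332,53),(252,125),(430,190),(143,488)],4.5,125,215),np.r_[T,B[1:]])
for o in([ot],[os],[ot,os]):
    x,r=fit(o,[.55,.2,.2]); print('shield',x,np.degrees(x[2]),np.abs(r).mean(),np.abs(r).max())
P=np.array([[55,26,26],[55,-26,26],[-55,-26,26],[-55,26,26]])/1e3
pt=('top',uncrop([(127,234),(216,270),(136,452),(50,421)],4,250,190),P)
ps=('scene',uncrop([(568-450,75),(665-450,48),(740-450,233),(637-450,258)],4.5,270,215),P)
for o in([pt],[ps],[pt,ps]):
    x,r=fit(o,[.45,-.06,-.3]); print('B',x,np.degrees(x[2]),np.abs(r).mean())
bt=fit([('top',uncrop([(303,125)],5,95,140),[[0,0,.07]])],[.6,.2,0])[0];print('bottle',bt)
from bench import read_state
s=read_state(); m=R.from_quat(s['eef_rot']).as_matrix(); print(m)
E
```

```text
shield [0.6093 0.2123 0.2737] 15.679688435811398 0.5366276759305141 1.3396049075095107
shield [0.6081 0.2153 0.2644] 15.151837405696378 0.7622525245136714 1.7520224381293872
shield [0.6089 0.2137 0.2703] 15.488349871441086 0.7757470556889414 2.0556594633911516
B [ 0.482  -0.06   -0.3863] -22.13237354109134 0.33559493332528234
B [ 0.4771 -0.0546 -0.3967] -22.72778338609095 0.28461861901297425
B [ 0.4807 -0.0583 -0.3908] -22.393856852989163 0.9092294311045244
bottle [0.7172 0.2148 0.    ]
[[ 0.9128  0.4085 -0.0005]
 [ 0.4085 -0.9128  0.0011]
 [-0.     -0.0012 -1.    ]]
```

```bash
cat >> h.py <<'E'
def need(x,y,z,yawdeg):
    """remaining shift (tool units, at present orientation and after the turn) and turn to bring tool x to world yawdeg (mod 180)"""
    from bench import read_state
    s=read_state(); m=R.from_quat(s['eef_rot']); M=m.as_matrix(); now=np.degrees(np.arctan2(M[1,0],M[0,0]))
    t=(yawdeg-now+90)%180-90; d=np.array([x,y,z])-s['ee_pos']
    a=np.radians(yawdeg if abs((yawdeg-now+180)%360-180)<=90 else yawdeg+180)
    N=np.array([[np.cos(a),np.sin(a),0],[np.sin(a),-np.cos(a),0],[0,0,-1]])
    print('t',s['time'],'pos',np.round(s['ee_pos'],4),'tilt',np.round(M[:,2],3),'yaw',round(now,2),'turn',round(-t/90,4),'shift now',np.round(M.T@d/.2,3),'after',np.round(N.T@d/.2,3),'w',round(s['width'],4),'F',np.round(s['ft_force'],1),'grip',round(float(np.max(s['grip_force'])),1),'j7',np.round(s['joint_positions'],2))
E
python3 -m crank '0 0 0 .09 .75; 0 0 0 .09 .75; 0 0 0 .09 .75; 0 0 0 .09 .75; 0 0 0 .09 .75; 0 0 0 .067 .75; .05 -.24 0 0 .75; .05 -.24 0 0 .75; .05 -.24 0 0 .75; .05 -.24 0 0 .75' 10
python3 -m crank '.03 -.24 0 0 .75; .03 -.24 0 0 .75; 0 -.24 0 0 .75; 0 -.24 0 0 .75; 0 -.24 0 0 .75; 0 -.24 0 0 .75; 0 -.24 0 0 .75; 0 -.15 0 0 .75; 0 0 0 0 .75'
python3 -c "
from h import *
need(.520,-.0745,.004,-22.4)"
```

```text
time: 1.1
ee_pos: [0.3662, -0.4064, 0.2223]
eef_rot: [0.981, -0.194, -0.0, -0.0]
ft_force: [0.5, -0.7, 0.4]
width: 0.0762
grip_force: 0.0
time: 2.0
ee_pos: [0.5172, -0.0692, 0.2223]
eef_rot: [0.982, -0.191, -0.0, -0.001]
ft_force: [-0.1, -0.7, 0.4]
width: 0.0762
grip_force: 0.0
t 2.0 pos [ 0.5172 -0.0692  0.2223] tilt [ 0.     0.002 -1.   ] yaw -22.0 turn 0.0045 shift now [0.024 0.021 1.092] after [0.023 0.019 1.092] w 0.0762 F [-0.1 -0.7  0.4] grip 0.0 j7 [ 0.41  0.13 -0.39  1.71  0.05  1.31 -1.95]
```

```bash
python3 -m crank '.023 .02 .2 .0045 .75; 0 0 .2 0 .75; 0 0 .2 0 .75; 0 0 .2 0 .75; 0 0 .15 0 .75; 0 0 .07 0 .75; 0 0 .04 0 .75; 0 0 .032 0 .75; 0 0 0 0 .75; 0 0 0 0 .75'
python3 -m crank '0 0 0 0 -1; 0 0 0 0 -1; 0 0 0 0 -1; 0 0 0 0 -1; 0 0 0 0 -1; 0 0 0 0 -1' 8
python3 - <<'E'
from h import *
need(.520,-.0745,.004,-22.4)
from bench import cams
i=cams.camera('scene')['img']; i=np.clip(255*(i/255.)**.6,0,255).astype('u1')
cv2.imwrite('pics/g1.png',cv2.resize(i[120:320,220:440],None,fx=2.7,fy=2.7))
E
```

```text
time: 3.0
ee_pos: [0.5197, -0.0801, 0.0052]
eef_rot: [0.98, -0.198, 0.001, 0.0]
ft_force: [0.1, 0.1, -0.7]
width: 0.076
grip_force: 0.0
time: 3.6
ee_pos: [0.5197, -0.0796, 0.0046]
eef_rot: [0.98, -0.198, 0.001, -0.0]
ft_force: [3.1, 2.7, 4.8]
width: 0.0524
grip_force: 8.0
t 3.6 pos [ 0.5197 -0.0796  0.0046] tilt [ 0.001  0.    -1.   ] yaw -22.81 turn -0.0046 shift now [-0.008 -0.024  0.003] after [-0.008 -0.024  0.003] w 0.0524 F [3.1 2.7 4.8] grip 8.0 j7 [ 0.38  0.38 -0.36  1.92  0.17  0.87 -2.04]
```

View pics/g1.png

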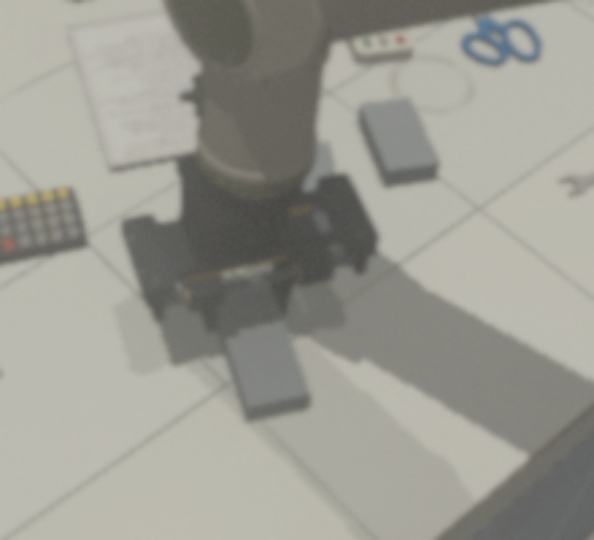

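The plate (near (270,370) in the crop) sits between the fingers at its far end; the others are untouched. I'll lift it and let it swing down.

```bash
python3 -m crank '0 0 -.06 0 -1; 0 0 -.06 0 -1; 0 0 -.06 0 -1; 0 0 -.06 0 -1; 0 0 -.06 0 -1; 0 0 -.06 0 -1; 0 0 -.06 0 -1; 0 0 -.06 0 -1; 0 0 -.06 0 -1; 0 0 -.06 0 -1'
python3 -m crank '0 0 -.06 0 -1; 0 0 -.06 0 -1; 0 0 -.06 0 -1; 0 0 0 0 -1; 0 0 0 0 -1; 0 0 0 0 -1'
python3 - <<'E'
from h import *
need(.520,-.0745,.15,-22.4)
from bench import cams
i=np.hstack([cams.camera('scene')['img'][100:320,220:440],cams.camera('top')['img'][140:360,200:420]]); i=np.clip(255*(i/255.)**.6,0,255).astype('u1')
cv2.imwrite('pics/g2.png',cv2.resize(i,None,fx=1.8,fy=1.8))
E
```

```text
time: 4.65
ee_pos: [0.5189, -0.0799, 0.1251]
eef_rot: [0.98, -0.198, -0.0, 0.0]
ft_force: [0.5, -0.2, -4.3]
width: 0.0518
grip_force: 8.0
time: 5.25
ee_pos: [0.5185, -0.0799, 0.1595]
eef_rot: [0.98, -0.198, -0.001, 0.0]
ft_force: [0.2, 0.4, -3.5]
width: 0.0521
grip_force: 8.0
t 5.25 pos [ 0.5185 -0.0799  0.1595] tilt [-0.001  0.    -1.   ] yaw -22.83 turn -0.0047 shift now [-0.004 -0.028  0.047] after [-0.003 -0.028  0.047] w 0.0521 F [ 0.2  0.4 -3.5] grip 8.0 j7 [ 0.41  0.18 -0.38  1.79  0.07  1.18 -1.96]
```

View pics/g2.png

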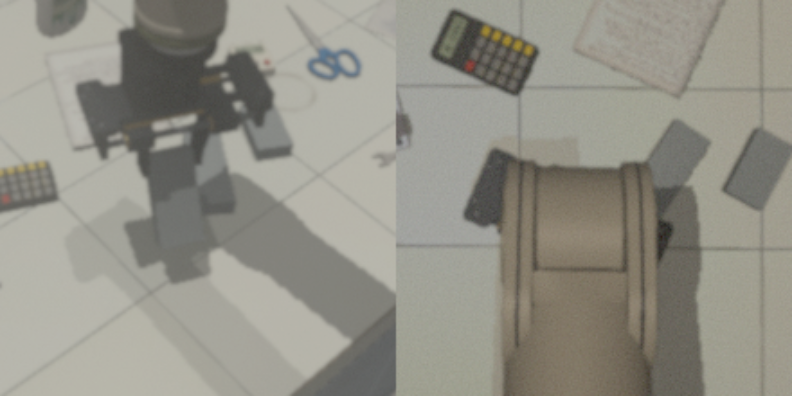

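The plate hangs below the fingers (left half, near (178,200)); the other plates are undisturbed. I'll carry it to a clear spot, aligned with the shield.

```bash
python3 -m crank '0 0 0 -.085 -1; 0 0 0 -.085 -1; 0 0 0 -.085 -1; 0 0 0 -.085 -1; 0 0 0 -.0855 -1; -.03 -.1 0 0 -1; -.03 -.15 0 0 -1; -.027 -.15 0 0 -1; 0 -.13 0 0 -1; 0 -.065 0 0 -1'
python3 -m crank '0 0 0 0 -1; 0 0 0 0 -1; 0 0 0 0 -1; 0 0 0 0 -1'
python3 - <<'E'
from h import *
need(.47,.03,.16,15.5)
from bench import cams
i=cams.camera('scene')['img']
print(proj('scene',[[.47,.03,.18],[.47,.03,.08]]))
i=i[140:290,180:380]; i=np.clip(255*(i/255.)**.5,0,255).astype('u1')
cv2.imwrite('pics/g3.png',cv2.resize(i,None,fx=4,fy=4,interpolation=2))
E
```

```text
time: 6.35
ee_pos: [0.4697, 0.0322, 0.16]
eef_rot: [0.991, 0.136, -0.0, -0.0]
ft_force: [1.3, 0.3, -3.0]
width: 0.0516
grip_force: 8.0
time: 6.75
ee_pos: [0.4707, 0.029, 0.16]
eef_rot: [0.991, 0.134, -0.0, 0.0]
ft_force: [0.2, -0.5, -2.1]
width: 0.0521
grip_force: 8.0
t 6.75 pos [0.4707 0.029  0.16  ] tilt [-0. -0. -1.] yaw 15.37 turn -0.0014 shift now [-0.002 -0.006 -0.   ] after [-0.002 -0.006 -0.   ] w 0.0521 F [ 0.2 -0.5 -2.1] grip 8.0 j7 [ 0.37  0.08 -0.54  1.91  0.04  1.17 -1.49]
[[286.07247704 226.86610555]
 [286.09084193 257.16682865]]
```

View pics/g3.png

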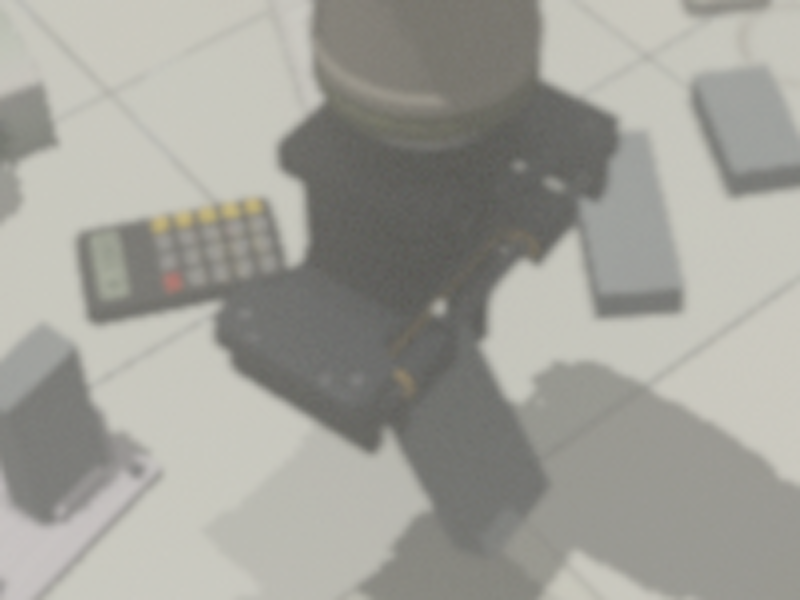

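The plate hangs tilted, with its lower front edge running from about (548,485) to (478,553) in the crop. I'll work out the tilt from that.

Run:
```python
from h import *
a=np.radians(15.4);u=np.array([np.cos(a),np.sin(a),0]);v=np.array([-np.sin(a),np.cos(a),0]);z=np.array([0,0,1.])
P=np.array([.4707,.029,.179])
for off in (.0024,.006):
  for th in range(0,50,8):
    t=np.radians(th); d=-np.sin(t)*u-np.cos(t)*z; n=-np.cos(t)*u+np.sin(t)*z
    Q=[P+.099*d+off*n+w*v for w in(-.026,.026)]+[P+.099*d+(off-.026)*n+w*v for w in(-.026,.026)]
    print(off,th,np.round((proj('scene',Q)-[180,140]+.5)*4-.5).tolist(),'low corner z',round(Q[2][2],4))
```

```text
0.0024 0 [[461.0, 435.0], [399.0, 507.0], [419.0, 410.0], [357.0, 481.0]] low corner z 0.08
0.0024 8 [[483.0, 447.0], [422.0, 520.0], [441.0, 426.0], [380.0, 497.0]] low corner z 0.0777
0.0024 16 [[506.0, 457.0], [445.0, 530.0], [464.0, 440.0], [403.0, 512.0]] low corner z 0.0773
0.0024 24 [[528.0, 464.0], [467.0, 539.0], [487.0, 452.0], [426.0, 525.0]] low corner z 0.079
0.0024 32 [[549.0, 469.0], [488.0, 544.0], [510.0, 462.0], [450.0, 535.0]] low corner z 0.0825
0.0024 40 [[569.0, 470.0], [508.0, 547.0], [533.0, 469.0], [472.0, 544.0]] low corner z 0.088
0.0024 48 [[588.0, 469.0], [527.0, 547.0], [554.0, 473.0], [494.0, 549.0]] low corner z 0.0952
0.006 0 [[466.0, 439.0], [405.0, 511.0], [425.0, 414.0], [363.0, 484.0]] low corner z 0.08
0.006 8 [[489.0, 450.0], [428.0, 523.0], [447.0, 429.0], [386.0, 500.0]] low corner z 0.0782
0.006 16 [[511.0, 459.0], [451.0, 533.0], [470.0, 443.0], [409.0, 515.0]] low corner z 0.0783
0.006 24 [[533.0, 466.0], [473.0, 541.0], [493.0, 454.0], [432.0, 527.0]] low corner z 0.0804
0.006 32 [[554.0, 470.0], [494.0, 545.0], [515.0, 463.0], [455.0, 537.0]] low corner z 0.0844
0.006 40 [[574.0, 470.0], [513.0, 548.0], [538.0, 469.0], [477.0, 544.0]] low corner z 0.0903
0.006 48 [[592.0, 468.0], [531.0, 547.0], [559.0, 473.0], [498.0, 549.0]] low corner z 0.0979
```

```bash
python3 -m crank '0 0 .1 0 -1; 0 0 .1 0 -1; 0 0 .1 0 -1; 0 0 .07 0 -1; 0 0 .0225 0 -1; 0 0 .01 0 -1; 0 0 .01 0 -1; 0 0 0 0 -1'
```

```text
time: 7.6
ee_pos: [0.4739, 0.0305, 0.08]
eef_rot: [0.991, 0.135, 0.004, 0.0]
ft_force: [4.6, 1.7, 7.4]
width: 0.0519
grip_force: 8.0
```

```bash
python3 -m crank '-.03 0 -.007 0 -1; -.03 0 -.0055 0 -1; -.03 0 -.003 0 -1; -.03 0 -.0025 0 -1; -.03 0 0 0 -1; -.03 0 .001 0 -1; -.02 0 .002 0 -1; -.02 0 .003 0 -1; -.018 0 .0035 0 -1; -.017 0 .0035 0 -1'
python3 -m crank '0 0 0 0 -1; 0 0 0 0 -1'
python3 - <<'E'
from h import *
need(.47,.03,.08,15.5)
from bench import cams
i=cams.camera('scene')['img']
i=i[160:290,200:370]; i=np.clip(255*(i/255.)**.5,0,255).astype('u1')
cv2.imwrite('pics/g4.png',cv2.resize(i,None,fx=4,fy=4,interpolation=2))
s=read_state() if 0 else None
a=np.radians(15.4);u=np.array([np.cos(a),np.sin(a),0]);v=np.array([-np.sin(a),np.cos(a),0]);z=np.array([0,0,1.])
from bench import read_state
P=read_state()['ee_pos']+[0,0,.019]
for th in range(-16,30,8):
    t=np.radians(th); d=-np.sin(t)*u-np.cos(t)*z; n=-np.cos(t)*u+np.sin(t)*z
    Q=[P+.099*d+.0024*n+w*v for w in(-.026,.026)]
    print(th,np.round((proj('scene',Q)-[200,160]+.5)*4-.5).tolist())
E
```

```text
time: 8.6
ee_pos: [0.4231, 0.0164, 0.0804]
eef_rot: [0.991, 0.134, 0.002, 0.0]
ft_force: [-0.4, -0.5, 8.8]
width: 0.0519
grip_force: 8.0
time: 8.8
ee_pos: [0.4227, 0.0163, 0.0802]
eef_rot: [0.991, 0.134, 0.001, 0.0]
ft_force: [-1.1, -0.6, 9.4]
width: 0.0519
grip_force: 8.0
t 8.8 pos [0.4227 0.0163 0.0802] tilt [ 0.003 -0.    -1.   ] yaw 15.45 turn -0.0006 shift now [ 0.246 -0.003  0.002] after [ 0.246 -0.003  0.001] w 0.0519 F [-1.1 -0.6  9.4] grip 8.0 j7 [ 0.39  0.06 -0.54  2.11  0.04  0.98 -1.48]
-16 [[412.0, 457.0], [355.0, 527.0]]
-8 [[433.0, 472.0], [377.0, 543.0]]
0 [[454.0, 486.0], [398.0, 558.0]]
8 [[476.0, 498.0], [421.0, 571.0]]
16 [[498.0, 508.0], [443.0, 582.0]]
24 [[520.0, 517.0], [464.0, 591.0]]
```

View pics/g4.png

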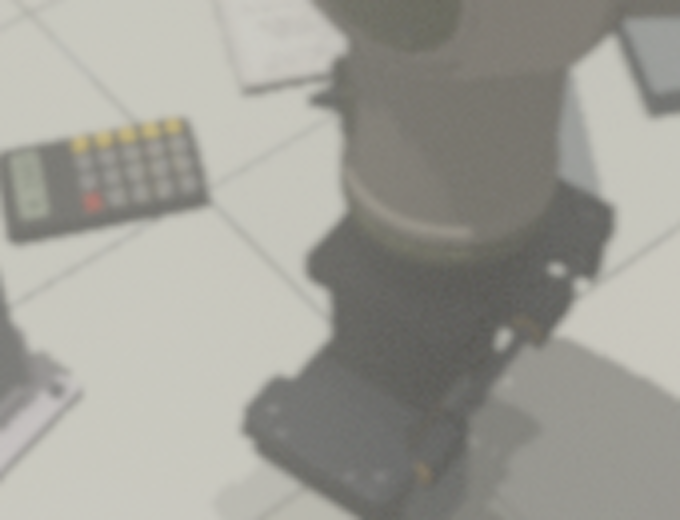

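The crop mostly shows the gripper; the plate is just out of the bottom of it. I'll check uprightness from pixel profiles across the plate's lower edges instead.

Run:
```python
from h import *
from bench import cams,read_state
g=np.mean([cv2.cvtColor(cams.camera('scene')['img'],6).astype(float) for _ in range(6)],0)
np.set_printoptions(linewidth=220)
print('cols',np.arange(286,334,1)[::1])
for y in range(270,310,2): print(y,g[y,286:334].astype(int))
```

```text
cols [286 287 288 289 290 291 292 293 294 295 296 297 298 299 300 301 302 303 304 305 306 307 308 309 310 311 312 313 314 315 316 317 318 319 320 321 322 323 324 325 326 327 328 329 330 331 332 333]
270 [51 51 51 51 50 50 50 49 48 48 48 49 48 48 45 43 43 42 41 41 42 43 44 43 43 43 41 40 39 40 51 66 76 75 71 68 68 68 68 68 67 68 68 69 70 73 77 82]
272 [52 51 50 50 50 50 49 50 49 49 49 48 48 48 47 46 44 42 42 43 43 44 44 43 42 42 39 38 39 43 51 60 68 71 69 69 71 73 72 70 69 71 74 79 83 86 88 88]
274 [51 51 51 50 51 50 50 50 49 49 49 49 48 48 48 48 47 46 46 45 45 44 44 41 40 39 38 42 45 48 54 60 65 68 68 69 69 70 70 70 76 82 86 88 88 89 89 89]
276 [52 52 52 51 50 50 50 50 50 50 49 49 48 48 48 48 48 50 55 55 50 45 41 39 40 40 43 46 48 50 55 61 66 69 68 68 68 68 69 70 76 83 88 88 89 89 88 89]
278 [60 62 60 54 51 50 52 57 62 61 55 50 49 48 48 47 45 45 51 57 55 48 41 40 43 45 48 49 51 51 55 61 65 66 67 68 68 68 68 69 73 80 86 88 89 89 89 89]
280 [56 59 57 53 53 53 53 55 58 56 53 50 49 47 45 44 43 45 48 50 50 46 43 44 47 49 49 50 49 51 55 61 65 67 67 68 68 69 73 76 81 85 87 89 89 89 88 89]
2
[... 1926 characters left out ...]
9  70  70  69  69  69  69  70  69  69  70  69  69  69  69  68  69  69  71  74  75  77  84  96 112 123 128]
304 [ 73  73  72  72  72  72  72  72  72  72  71  72  71  72  71  71  71  70  70  71  70  71  70  70  70  69  69  70  70  70  69  70  70  69  69  69  69  72  80  94 107 112 115 120 125 128 129 130]
306 [ 76  74  73  73  72  73  72  71  72  71  72  72  72  71  71  71  71  71  71  71  71  70  70  70  70  70  70  70  70  70  70  69  70  70  70  70  73  85 105 121 128 130 129 130 131 129 130 130]
308 [106  95  84  76  73  73  73  72  72  72  71  72  72  72  71  71  71  71  71  71  70  70  71  71  70  70  71  70  70  70  70  71  70  70  71  78  94 112 124 129 130 130 130 130 130 130 130 130]
```

Corners at about (301.5,300.5) and (316,284) and a vertical right edge match an upright plate. I'll ease off and release it.

```bash
python3 -m crank '0 0 -.005 0 -1; 0 0 -.004 0 -1; 0 0 0 0 -1; 0 0 0 0 -1' 3
python3 -m crank '0 0 0 0 .3; 0 0 0 0 .4; 0 0 0 0 .5; 0 0 0 0 .6; 0 0 0 0 .7'
python3 - <<'E'
from h import *
need(.47,.03,.08,15.5)
from bench import cams
g=np.mean([cv2.cvtColor(cams.camera('scene')['img'],6).astype(float) for _ in range(4)],0)
np.set_printoptions(linewidth=220)
for y in range(270,304,4): print(y,g[y,286:334].astype(int))
E
```

```text
time: 9.55
ee_pos: [0.4212, 0.0164, 0.0804]
eef_rot: [0.991, 0.135, -0.0, 0.0]
ft_force: [-0.3, 0.3, -1.6]
width: 0.0519
grip_force: 3.0
time: 10.05
ee_pos: [0.4214, 0.0165, 0.0805]
eef_rot: [0.991, 0.135, 0.0, 0.0]
ft_force: [-0.2, 0.1, 0.0]
width: 0.0708
grip_force: 0.0
t 10.05 pos [0.4214 0.0165 0.0805] tilt [ 0. -0. -1.] yaw 15.47 turn -0.0004 shift now [ 0.252 -0.     0.003] after [ 0.252 -0.     0.003] w 0.0708 F [-0.2  0.1  0. ] grip 0.0 j7 [ 0.39  0.06 -0.54  2.11  0.04  0.98 -1.47]
270 [51 51 50 51 51 49 49 50 50 49 49 49 48 48 46 44 42 42 41 41 41 44 42 43 44 43 43 43 44 46 49 50 55 61 66 68 69 67 69 68 69 67 68 68 70 72 76 81]
274 [51 51 51 50 51 50 49 49 50 50 48 49 48 48 48 48 46 46 44 44 43 44 44 43 41 40 38 41 44 47 49 52 60 65 67 68 68 68 68 68 68 68 70 76 83 86 89 88]
278 [59 61 61 56 52 52 52 55 62 65 60 53 49 49 48 48 45 43 42 42 42 41 40 38 40 42 46 48 49 50 52 56 61 66 67 68 67 68 68 68 70 74 82 87 88 88 89 88]
282 [47 49 51 53 55 54 56 54 51 50 49 49 47 47 44 44 45 46 45 42 41 42 44 47 49 49 50 49 51 50 53 58 64 68 70 70 69 72 77 83 86 89 89 88 90 89 89 88]
286 
[... 237 characters left out ...]
1  51  53  52  53  58  63  65  67  68  69  68  68  68  68  68  68  68  72  78  82  84  83  82  84  86  88]
294 [129 122 106  89  78  73  69  64  57  50  47  46  46  49  51  52  53  53  53  52  53  53  55  59  63  67  68  69  69  68  68  68  68  69  68  68  68  68  68  68  68  69  71  74  78  82  84  84]
298 [115  97  80  73  72  72  71  70  69  68  65  61  59  57  55  54  54  54  54  56  60  64  68  69  69  69  69  69  69  69  69  69  69  69  68  69  69  68  69  68  69  68  69  68  68  69  71  81]
302 [ 73  73  71  72  73  72  72  72  71  72  71  71  71  71  70  69  67  65  67  68  69  70  70  70  70  70  70  70  70  70  69  70  70  69  69  69  70  75  84  85  78  72  71  74  85 105 121 127]
```

```bash
python3 -m crank '0 0 -.1 0 1; 0 0 -.2 0 1; 0 0 -.2 0 1; 0 0 -.2 0 1; 0 0 -.1 0 1; 0 0 0 -.09 1; 0 0 0 -.09 1; 0 0 0 -.09 1; 0 0 0 -.09 1; 0 0 0 -.09 1'
python3 -m crank '.0 -.0 0 -.09 1; 0 -.0 0 -.09 1; 0 0 0 -.09 1; 0 0 0 -.09 1; 0 0 0 -.09 1; 0 0 0 -.09 1; 0 0 0 -.01 1; 0 0 0 0 1'
python3 - <<'E'
from h import *
from bench import cams
a=np.radians(15.45);u=np.array([np.cos(a),np.sin(a)]);v=np.array([-u[1],u[0]])
T=np.array([.4214,.0165])
S=np.array([[-13,26,0],[-13,-26,0]])/1e3
x,r=fit([('scene',np.array([[302.5,301.5],[317,285]]),S)],[.43,.02,a]); print(x,np.degrees(x[2]),'u,v off from tcp',(x[:2]-T)@u,(x[:2]-T)@v,r)
need(.4316,.0193,.22,105.45)
for n in('scene','top'): cv2.imwrite(f'pics/st_{n}.png',cams.camera(n)['img'])
E
```

```text
time: 11.25
ee_pos: [0.4212, 0.0165, 0.2405]
eef_rot: [0.882, 0.472, 0.0, 0.0]
ft_force: [-0.7, -0.1, -0.2]
width: 0.087
grip_force: 0.0
time: 12.05
ee_pos: [0.4212, 0.0165, 0.2404]
eef_rot: [0.607, 0.795, -0.0, 0.0]
ft_force: [-0.2, 0.2, -0.0]
width: 0.087
grip_force: 0.0
[0.42298544 0.01730504 0.21169251] 12.12908714320025 u,v off from tcp 0.0017426073335641424 0.00035358662779979433 [[-0.29012013  0.41718329]
 [ 0.29880378 -0.45511532]]
t 12.05 pos [0.4212 0.0165 0.2404] tilt [-0. -0. -1.] yaw 105.29 turn -0.0018 shift now [-0.     0.054  0.102] after [-0.     0.054  0.102] w 0.087 F [-0.2  0.2 -0. ] grip 0.0 j7 [ 0.32 -0.12 -0.42  1.91 -0.05  1.34  0.17]
```

```bash
python3 -m crank '-.2 0 0 0 1; -.24 0 0 0 1; -.24 0 0 0 1; -.24 0 0 0 1; -.24 0 0 0 1; -.24 0 0 0 1; 0 0 0 0 1'
python3 - <<'E'
from h import *
from bench import cams
for n in('top','scene'):
    i=np.mean([cams.camera(n)['img'].astype(float) for _ in range(5)],0); np.save(f'pics/st_{n}.npy',i)
    P=place([.425,.0185,np.radians(15.45)],np.array([[a*13,b*26,h] for h in(0,110) for a in(1,-1) for b in(1,-1)])/1e3)
    q=proj(n,P); print(n,np.round(q,1).tolist())
    globals()[n]=(i,q)
def crop(n,f,wh):
    i,q=globals()[n]; c=q.mean(0).astype(int); x,y=c-np.array(wh)//2; print(n,'crop at',x,y)
    return cv2.resize(np.clip(255*(i[y:y+wh[1],x:x+wh[0]]/255.)**.6,0,255).astype('u1'),None,fx=f,fy=f,interpolation=2)
cv2.imwrite('pics/st.png',np.hstack([crop('top',5,(70,80)),crop('scene',5,(80,80))]))
E
```

```text
time: 12.85
ee_pos: [0.4951, -0.2602, 0.2392]
eef_rot: [0.61, 0.793, -0.001, -0.0]
ft_force: [-0.9, 1.1, -0.3]
width: 0.087
grip_force: 0.0
top [[234.5, 297.5], [257.0, 291.6], [237.5, 308.9], [260.0, 302.9], [229.4, 303.3], [254.3, 296.7], [232.6, 315.9], [257.6, 309.2]]
scene [[291.6, 295.0], [305.7, 277.3], [301.9, 301.7], [315.9, 283.6], [292.2, 267.1], [307.7, 248.3], [303.7, 274.1], [319.0, 254.9]]
top crop at 210 263
scene crop at 264 235
```

View pics/st.png

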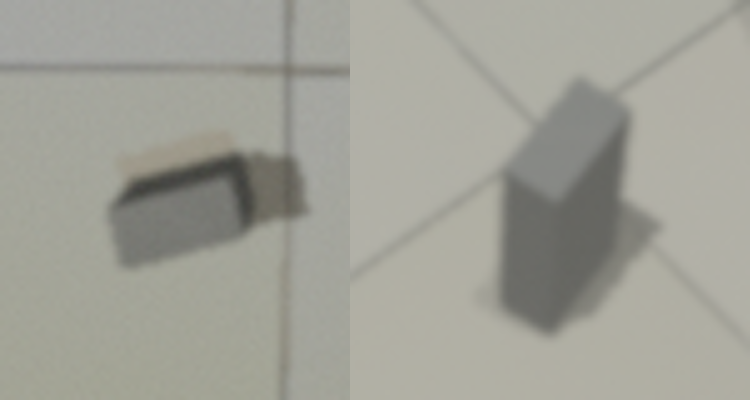

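The plate stands upright and clear; its top-face corners are at about (110,206), (232,177), (248,233) and (122,267) in the top crop. I'll fit its pose now.

Run:
```python
from h import *
t=np.array([[13,26,110],[13,-26,110],[-13,-26,110],[-13,26,110]])/1e3; b=np.array([[-13,26,0],[13,26,0],[-13,-26,0]])/1e3
o1=('top',uncrop([(110,206),(232,177),(248,233),(122,267)],5,210,263),t)
o2=('scene',uncrop([(155,172),(230,77),(280,108),(207,200),(198,335),(152,303),(265,250)],5,264,235),np.r_[t,b])
a=np.radians(15.45);u=np.array([np.cos(a),np.sin(a)]);v=np.array([-u[1],u[0]])
for o in([o1],[o2],[o1,o2]):
    x,r=fit(o,[.425,.0185,a]); print(x,np.degrees(x[2]),np.abs(r).max(),'uv',(x[:2]-[.4214,.0165])@u,(x[:2]-[.4214,.0165])@v)
need(.425,.0175,.24,105.45)
```

```text
[0.42410782 0.01503659 0.25725315] 14.739519962651672 0.7125536799668453 uv 0.002220114269874274 -0.0021318864267737777
[0.42158505 0.01752899 0.26925522] 15.427187680449107 1.002896547123214 uv 0.0004524819560084253 0.0009425102939802607
[0.4227324  0.01628465 0.26170617] 14.994658846322396 1.8437067978168784 uv 0.0012268771203642673 -0.0005625179357239726
t 13.35 pos [ 0.4961 -0.2528  0.2408] tilt [ 0. -0. -1.] yaw 105.51 turn 0.0007 shift now [1.397 0.019 0.003] after [1.397 0.018 0.004] w 0.087 F [-0.5 -0.8  0.1] grip 0.0 j7 [ 0.53  0.18 -0.16  1.61  0.03  1.35  0.64]
```

```bash
python3 -m crank '.24 .006 0 0 1; .24 0 0 0 1; .24 0 0 0 1; .24 0 0 0 1; .24 0 0 0 1; .197 0 0 0 1; 0 0 0 0 1; 0 0 0 0 1'
python3 -c "
from h import *
need(.4226,.0168,.071,105.4)"
```

```text
time: 14.15
ee_pos: [0.4225, 0.0166, 0.2408]
eef_rot: [0.605, 0.796, -0.0, 0.001]
ft_force: [0.5, -0.1, -0.2]
width: 0.087
grip_force: 0.0
t 14.15 pos [0.4225 0.0166 0.2408] tilt [ 0.001 -0.001 -1.   ] yaw 105.58 turn 0.002 shift now [0.002 0.    0.849] after [0.001 0.001 0.849] w 0.087 F [ 0.5 -0.1 -0.2] grip 0.0 j7 [ 0.3  -0.11 -0.41  1.91 -0.05  1.34  0.17]
```

```bash
python3 -m crank '0 0 .15 0 1; 0 0 .15 0 1; 0 0 .15 0 1; 0 0 .15 0 1; 0 0 .15 0 1; 0 0 .07 0 1; 0 0 .029 0 1; 0 0 0 0 1; 0 0 0 0 1; 0 0 0 0 1'
python3 -m crank '0 0 0 0 .2; 0 0 0 0 -.1; 0 0 0 0 -.25; 0 0 0 0 -.4; 0 0 0 0 -.5; 0 0 0 0 -.6; 0 0 0 0 -.7; 0 0 0 0 -1; 0 0 0 0 -1' 20
python3 -c "
from h import *
need(.4226,.0168,.071,105.4)"
```

```text
time: 15.15
ee_pos: [0.4234, 0.016, 0.0716]
eef_rot: [0.606, 0.796, 0.0, 0.001]
ft_force: [0.0, 0.3, -0.1]
width: 0.0868
grip_force: 0.0
time: 16.05
ee_pos: [0.4226, 0.0162, 0.0706]
eef_rot: [0.606, 0.796, -0.0, 0.0]
ft_force: [0.3, 0.4, 0.2]
width: 0.0258
grip_force: 20.0
t 16.05 pos [0.4226 0.0162 0.0706] tilt [-0. -0. -1.] yaw 105.47 turn 0.0008 shift now [ 0.003  0.001 -0.002] after [ 0.003  0.001 -0.002] w 0.0258 F [0.3 0.4 0.2] grip 20.0 j7 [ 0.28  0.07 -0.44  2.12  0.04  0.96  0.1 ]
```

```bash
python3 -m crank '0 0 -.05 0 -1; 0 0 -.1 0 -1; 0 0 -.15 0 -1; 0 0 -.15 0 -1; 0 0 -.15 0 -1; 0 0 -.12 0 -1; 0 0 -.06 0 -1; .06 .1 0 0 -1; .1 .16 0 0 -1; .1 .16 0 0 -1' 30
python3 -m crank '.1 .16 0 0 -1; .1 .16 0 0 -1; .1 .16 0 0 -1; .08 .14 0 0 -1; .063 .12 0 0 -1; 0 0 0 0 -1; 0 0 0 0 -1; 0 0 0 0 -1; 0 0 0 0 -1'
python3 -c "
from h import *
need(.6089,.2137,.08,105.5)"
```

```text
time: 17.05
ee_pos: [0.4901, 0.0892, 0.2264]
eef_rot: [0.606, 0.795, -0.0, 0.0]
ft_force: [0.9, -0.3, -2.9]
width: 0.0259
grip_force: 30.0
time: 17.95
ee_pos: [0.6084, 0.2126, 0.2268]
eef_rot: [0.606, 0.796, -0.0, 0.0]
ft_force: [-0.5, -0.2, -3.6]
width: 0.0258
grip_force: 30.0
t 17.95 pos [0.6084 0.2126 0.2268] tilt [ 0.    -0.001 -1.   ] yaw 105.42 turn -0.0009 shift now [0.005 0.004 0.734] after [0.004 0.004 0.734] w 0.0258 F [-0.5 -0.2 -3.6] grip 30.0 j7 [-0.01  0.43 -0.54  1.37  0.22  1.4  -0.28]
```

```bash
python3 -m crank '.004 .004 .05 0 -1; 0 0 .06 0 -1; 0 0 .05 0 -1; 0 0 0 0 -1; 0 0 0 0 -1; 0 0 0 0 -1'
python3 -c "
from h import *
need(.6089,.2137,.08,105.5)"
python3 -m crank '0 0 .02 0 -1; 0 0 .02 0 -1; 0 0 .02 0 -1; 0 0 0 0 -1; 0 0 0 0 -1'
python3 -c "
from h import *
need(.6089,.2137,.08,105.5)"
```

```text
time: 18.55
ee_pos: [0.6095, 0.2147, 0.1951]
eef_rot: [0.606, 0.796, 0.0, 0.0]
ft_force: [-0.6, -0.1, -2.9]
width: 0.0258
grip_force: 30.0
t 18.55 pos [0.6095 0.2147 0.1951] tilt [ 0.001  0.    -1.   ] yaw 105.47 turn -0.0003 shift now [-0.004 -0.005  0.575] after [-0.004 -0.004  0.575] w 0.0258 F [-0.6 -0.1 -2.9] grip 30.0 j7 [-0.01  0.45 -0.54  1.42  0.23  1.34 -0.29]
time: 19.05
ee_pos: [0.6092, 0.2146, 0.1825]
eef_rot: [0.605, 0.796, -0.0, -0.0]
ft_force: [0.3, 0.0, -1.9]
width: 0.0258
grip_force: 30.0
t 19.05 pos [0.6092 0.2146 0.1825] tilt [-0. -0. -1.] yaw 105.47 turn -0.0003 shift now [-0.004 -0.002  0.512] after [-0.004 -0.003  0.512] w 0.0258 F [ 0.3  0.  -1.9] grip 30.0 j7 [-0.01  0.45 -0.54  1.43  0.23  1.32 -0.3 ]
```

```bash
python3 -m crank '-.002 0 .025 0 -1; 0 0 .025 0 -1; 0 0 .025 0 -1; 0 0 .025 0 -1; 0 0 0 0 -1; 0 0 0 0 -1'
python3 -m crank '0 0 .03 0 -1; 0 0 .03 0 -1; 0 0 .03 0 -1; 0 0 .03 0 -1; 0 0 .03 0 -1; 0 0 .03 0 -1; 0 0 0 0 -1; 0 0 0 0 -1'
python3 - <<'E'
from h import *
from bench import cams
need(.6089,.2137,.08,105.5)
g=np.mean([cams.camera('scene')['img'].astype(float) for _ in range(6)],0); np.save('pics/in.npy',g)
E
```

```text
time: 19.65
ee_pos: [0.6093, 0.2142, 0.1625]
eef_rot: [0.606, 0.796, -0.0, -0.0]
ft_force: [-0.0, -0.3, -3.0]
width: 0.0257
grip_force: 30.0
time: 20.45
ee_pos: [0.6093, 0.2143, 0.1266]
eef_rot: [0.605, 0.796, -0.0, -0.0]
ft_force: [1.0, 0.0, -3.1]
width: 0.0258
grip_force: 30.0
t 20.45 pos [0.6093 0.2143 0.1266] tilt [-0. -0. -1.] yaw 105.47 turn -0.0003 shift now [-0.002 -0.003  0.233] after [-0.002 -0.003  0.233] w 0.0258 F [ 1.   0.  -3.1] grip 30.0 j7 [-0.02  0.5  -0.53  1.5   0.26  1.22 -0.31]
```

```bash
python3 -m crank '0 -.002 .03 0 -1; 0 0 .04 0 -1; 0 0 .04 0 -1; 0 0 .04 0 -1; 0 0 .04 0 -1; 0 0 .02 0 -1; 0 0 .01 0 -1; 0 0 0 0 -1; 0 0 0 0 -1'
python3 -m crank '0 0 .005 0 -1; 0 0 .005 0 -1; 0 0 0 0 -1; 0 0 0 0 -1'
```

```text
time: 21.65
ee_pos: [0.6092, 0.2142, 0.083]
eef_rot: [0.606, 0.796, 0.0, 0.0]
ft_force: [-0.2, -0.5, -3.2]
width: 0.0259
grip_force: 30.0
time: 22.05
ee_pos: [0.609, 0.2141, 0.0806]
eef_rot: [0.606, 0.796, -0.0, 0.0]
ft_force: [0.8, 0.4, -3.9]
width: 0.0255
grip_force: 30.0
```

```bash
python3 -m crank '0 0 .005 0 -1; 0 0 .003 0 -1; 0 0 0 0 -1; 0 0 0 0 -1'
python3 -m crank '0 0 .004 0 -1; 0 0 0 0 -1; 0 0 0 0 -1'
python3 -m crank '0 0 .004 0 -1; 0 0 0 0 -1; 0 0 0 0 -1'
```

```text
time: 22.45
ee_pos: [0.609, 0.2141, 0.079]
eef_rot: [0.605, 0.796, -0.0, 0.0]
ft_force: [0.2, 1.1, -3.5]
width: 0.0262
grip_force: 30.0
time: 22.75
ee_pos: [0.6091, 0.2142, 0.0787]
eef_rot: [0.606, 0.796, 0.0, 0.0]
ft_force: [-2.3, -1.0, 3.9]
width: 0.0259
grip_force: 30.0
time: 23.05
ee_pos: [0.6092, 0.2142, 0.0787]
eef_rot: [0.606, 0.796, 0.0, 0.0]
ft_force: [-5.0, -2.7, 10.5]
width: 0.0257
grip_force: 30.0
```

```bash
python3 -m crank '0 0 -.004 0 -1; 0 0 -.003 0 -1; 0 0 0 0 -1' 10
python3 -m crank '0 0 0 0 -.3; 0 0 0 0 -.2; 0 0 0 0 0; 0 0 0 0 .4; 0 0 0 0 1; 0 0 0 0 1; 0 0 0 0 1'
python3 -m crank '0 0 -.03 0 1; 0 0 -.1 0 1; 0 0 -.2 0 1; 0 0 -.2 0 1; 0 0 -.2 0 1; 0 -.2 -.1 0 1; 0 -.24 0 0 1; -.1 -.24 0 0 1; -.2 -.15 0 0 1; -.24 0 0 0 1'
python3 -m crank '-.24 0 0 0 1; -.24 0 0 0 1; -.24 0 0 0 1; 0 0 0 0 1'
python3 - <<'E'
from h import *
from bench import cams
need(.6089,.2137,.08,105.5)
for n in('top','scene'):
    i=np.mean([cams.camera(n)['img'].astype(float) for _ in range(8)],0); np.save(f'pics/fin_{n}.npy',i)
g=cv2.cvtColor(np.load('pics/fin_top.npy').astype('f4'),6)
np.set_printoptions(linewidth=250)
for y in range(198,238,2): print(y,g[y,106:196:2].astype(int))
E
```

```text
time: 23.35
ee_pos: [0.6091, 0.2141, 0.0788]
eef_rot: [0.605, 0.796, 0.0, 0.0]
ft_force: [-1.2, -0.6, 0.4]
width: 0.0256
grip_force: 10.0
time: 24.05
ee_pos: [0.609, 0.2141, 0.0789]
eef_rot: [0.606, 0.796, 0.0, 0.0]
ft_force: [0.4, 0.3, 0.1]
width: 0.0667
grip_force: 0.0
time: 25.05
ee_pos: [0.4766, 0.0668, 0.2462]
eef_rot: [0.604, 0.797, -0.0, 0.001]
ft_force: [2.2, -0.1, 0.2]
width: 0.0869
grip_force: 0.0
time: 25.45
ee_pos: [0.5181, -0.0792, 0.2448]
eef_rot: [0.609, 0.793, -0.001, 0.001]
ft_force: [0.2, 0.1, -0.7]
width: 0.0869
grip_force: 0.0
t 25.45 pos [ 0.5181 -0.0792  0.2448] tilt [-0.    -0.002 -1.   ] yaw 104.94 turn -0.0063 shift now [1.3   0.817 0.821] after [1.29  0.829 0.824] w 0.0869 F [ 0.2  0.1 -0.7] grip 0.0 j7 [ 0.4   0.12 -0.36  1.68  0.05  1.35  0.29]
198 [119 119 118 119 105  98 121 120 120 121 120 119 121 116  95 121 120 120 120 120 121 120 121 121 119 121 121 119 117 113 114 116 118 120 118 116 111  99  94  80  67  90 106 106 108]
200 [119 118 119 119 106 101 119 120 120 121 120 121 120 117  92 120 121 121 120 121 120 121 120 117 116 114 112 116 117 118 119 11
[... 2702 characters left out ...]
2  34  36  48  54  54  55  55  55  55  64  80 101 110 120 122 123 121 123 122 122 118 112 110 102 104 106 106 118 120 121 122 121 123 120 122]
232 [119 119 118 117  89 117 119 111 100  91  86  76  81  78  88 103 104 106 105 109 119 123 122 122 122 122 119 115 108 102 101 107 112 117 119 121 122 123 121 122 122 120 121 122 121]
234 [119 119 120 117  86 117 120 117 117 119 121 119 120 118 119 121 121 121 122 122 122 122 120 116 111 105  94  99 106 116 118 122 121 122 121 121 120 121 121 122 122 122 122 123 122]
236 [120 119 119 117  87 116 119 117 117 118  91  88 118 121 123 122 121 121 120 117 107 103  99 104 109 117 118 121 120 121 121 121 120 121 121 120 122 120 120 122 121 122 122 122 121]
```

Run:
```python
from h import *
g=cv2.cvtColor(np.load('pics/fin_top.npy').astype('f4'),6)
def cross(x,th,lo,hi):
    c=g[lo:hi,x]; k=np.where((c[:-1]>=th)&(c[1:]<th))[0]
    return lo+k+(c[k]-th)/(c[k]-c[k+1])
def fr(a,b,th): 
    out=[]
    for x in range(a,b):
        yl=228-(x-114)*15.5/58; k=cross(x,th,int(yl)-24,int(yl)+8)
        e=yl if th==50 else yl-13
        if len(k): out.append((x,k[np.argmin(abs(k-e))]))
    return np.array(out)
for th in(50,97):
    L=fr(115,132,th);M=fr(139,158,th);Rr=fr(166,184,th); N=np.r_[L,Rr]
    p=np.polyfit(N[:,0],N[:,1],1); print(th,'nbr line',p,'rms',np.std(N[:,1]-np.polyval(p,N[:,0])),'L/R mean',[(q[:,1]-np.polyval(p,q[:,0])).mean().round(2) for q in(L,Rr)],'plate slope',np.polyfit(M[:,0],M[:,1],1)[0],'offset px',(M[:,1]-np.polyval(p,M[:,0])).mean(),len(L),len(M),len(Rr))
```

```text
50 nbr line [ -0.26087889 258.28889815] rms 0.06310435310594918 L/R mean [np.float64(0.0), np.float64(-0.0)] plate slope -0.2604974435805761 offset px 0.5290447962686866 15 19 18
97 nbr line [ -0.24448628 242.31308165] rms 0.6506522488255837 L/R mean [np.float64(0.04), np.float64(-0.04)] plate slope -0.26211334853841867 offset px 0.9363331824767054 16 19 18
```

Run:
```python
from h import *
for n,bx in(('scene',{'bottle':(135,225,165,255),'c':(318,168,352,220),'a':(350,152,385,190)}),('top',{'bottle':(145,152,180,182)})):
    a=cv2.imread(f'pics/{n}0.png').astype(float); b=np.load(f'pics/fin_{n}.npy')
    for k,(x0,y0,x1,y1) in bx.items():
        p=cv2.cvtColor(a[y0:y1,x0:x1].astype('f4'),6);q=cv2.cvtColor(b[y0:y1,x0:x1].astype('f4'),6)
        print(n,k,cv2.phaseCorrelate(p,q),np.abs(p-q).mean())
from bench import workorder
print(workorder.close_job())
```

```text
scene bottle ((0.02894511253589549, 0.26187354089189263), 0.6920693577660455) 14.123674
scene c ((-0.00791218670091709, -0.13016567517366084), 0.40108572014074756) 15.944944
scene a ((-0.12078197980288508, 0.3570008153388713), 0.46460522214571637) 14.998907
top bottle ((-0.08988007196025549, 0.14112324783974017), 1.0956909393822705) 8.97965
the job is handed in; nothing more can be done
None
```

The 110 mm plate (plate_b) stands in the gap, fully down on the base and about 1 mm proud at the front. I lowered it in and released it; image checks put the other two plates and the bottle where they were. I handed the job in after about 26 s of robot time, and it returned no verdict.

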